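Close the test box: break the lid stay, lower the lid

ROBOT

A 6-joint arm with a two-finger parallel gripper is mounted at the origin on the work surface. World frame = base frame: x ahead of the robot, y to its left, z up, the work surface at z = 0. Lengths are in m, angles in rad, forces in N, time in s.
With the tool pointing down it reaches from about 0.35 to 0.85 m from the base axis. Payload 8.1 kg.
Tool frame: the origin (TCP) lies between the finger pads; the fingertips stand 22 mm ahead of it and the grasp point (between the pads) lies 3 mm ahead of it; y points along the fingers, z is the direction in which the jaws open and shut, and the axes are right-handed (so a half turn about y gives the same grasp; the last joint's range is limited). The gripper opens to 85 mm and grips with 20 to 120 N. Pads are 22 mm wide; open, the fingers measure 114 mm over their backs; the gripper's body (76 mm by 85 mm) begins 54 mm behind the grasp point. The pads swing forward as they close: fully open they stand 13 mm farther back than shut.
Start: joints at [1.212, 0.13, 1.488, -0, 1.523, -0.085], TCP at [0.162, 0.578, 0.253] pointing down, gripper open.
Joint ranges: [-2.96, 2.96], [-0.89, 2.26], [0.02, 2.5], [-1.34, 4.48], [0, 2.73], [-2.66, 2.66]. Speed limits (rad/s): [2.39, 2.39, 2.79, 3.14, 3.14, 3.14].

INTERFACE

Orientations are given as a rotation vector (axis times angle).
In Python, from station import arm gives the robot as it stands.
- The arm moves only by the tool drive_tool, never from a script. Its arguments are lists of equal length, an entry for each row: "dp": the shift along the tool's x, y, z in mm, a list of three; "delta_rot": the turn, a rotation vector about the tool's x, y, z in degrees, a list of three; "gripper": the opening, from -1 (shut) to 1 (fully open). A call has 1 to 8 rows; each row shifts and turns the pose as measured when the row begins, along the tool's axes as they then stand; what a row does not reach is not made up. A row lasts 1/10 s, in which the tool goes at most 50 mm and 8.59 degrees, less where a joint would pass 70% of its speed; a pose out of reach is approached as far as the arm can. A call with a gripper value outside its range is refused whole. The fingers move at their own pace and stop on an object; "force" is the grip in N (left out, the last holds). Time passes only in rows, so rows that do not move let the fingers close. It gives the time, the measured TCP pose, the force and the opening at its end, in the units of the state.
- arm.state(): the state, without advancing time (a new reading comes with each control period).
- arm.camera(name): name is "side" or "top" or "wrist"; returns a dict with "image" (480x640x3 uint8, red, green, blue), "z_map" (480x640 float32, m along the optical axis (not along the pixel's ray), 0 where there is no reading), "fx", "fy", "cx", "cy" (pixels), "k1" (the pictures are not rectified: a ray, as slopes to the right and down, at radius r is drawn at 1 + k1 r^2 times it, then the intrinsics apply), "T" (4x4, takes a point from camera to world coordinates). Camera axes: x right, y down, z forward; pixel columns grow to the right and rows downward; lengths in m; the calibration is good to about 2 mm. A picture is of the moment at which its call begins.
- arm.job_done(): hands the job in, once; it reports no verdict.
The state is a dict: "time": time; "q": joint angles; "qvel": joint speeds; "effort": joint torques, N m; "ee_pos": TCP position; "tcp_rot": TCP orientation; "contact_force": force on the tool from outside, world axes, zero at the start; "wrist_torque": the same for the moment, N m; "width": finger opening in m.
Only numpy, scipy, OpenCV 4.12 (cv2) and the standard library are available. Lean on these libraries where they do the work, as an engineer would, in place of code of your own. Each camera call takes 0.05 s, during which the arm holds its last target.

TASK

The circuit board is ready for its test under cover, so close the test box that has the green circuit board in it: break its locked lid stay by pressing the red thumb pad at the knuckle downwards, then lower the lid gently until it is fully shut. Do not force the lid while the stay is still locked straight, and leave the empty box's lid standing open.

Things in the scene. Friction and masses are not known exactly. Their poses are not given: they have to be found in the camera images.
- test_box: Grey open box with the green circuit board in it (an identical box nearby is empty), fixed to the bench: 180 mm along its x, 200 along its y, 120 high; origin: centre of its underside. The lid's hinge line runs along y at x = +90, z = 120 mm. Along the outside of the -y wall runs the stay, two steel bars joined at a knuckle, locked straight as found, so that the lid cannot close.
- edge (a point): Middle of the free edge, on the outer face, of the test box's lid: a plate 180 mm long from the hinge, 200 wide, 8 thick, with a black tab (70 wide, 20 long) beyond the edge. As found it stands upright, outer face at the box's x = +98 mm, tab end 320 mm above the bench. Push it over from behind, from +x towards -x; shut, it lies flat with its outer face 128 mm above the bench.
- pad (a point): Centre of the upper face of the red thumb pad at the stay's knuckle: 28 mm along the box's x, 36 along its y; level as found, about 175 mm above the bench, at the box's y = -140 mm. Pressed straight down with a few newtons it gives way downwards and a little to +x: broken after about 20 mm, clearly after 30. It tilts as it goes, and ends low beside the wall when the lid is shut.
- stay (a joint): Fold of the test box's stay at its knuckle, rad: 0 locked straight (as found), about 0.1 at dead centre, over 0.4 broken, about 2.4 with the lid shut. It stays where it is left.
- lid (a joint): Angle of the test box's lid, rad: 0 upright as found, 1.57 fully shut. The hinge is stiff: with the stay broken the lid stays where it is left, and takes about 1 to 4 N at its free edge to move. Its free edge should come down to the rim well under 0.2 m/s.
- spare_edge (a point): Middle of the free (upper) edge, on the outer face, of the empty box's lid, 300 mm above the bench; that lid must stay open as it is. The empty box is of the same shape and stands to the left or right of the test box, turned roughly the same way (within 45 degrees).

How it is judged:
By the outcome, as a careful person would: the job done as asked, in the order asked, and still so for the second after the job is handed in, with the robot touching nothing.
It also fails if it takes over 53 s, if anything falls off the work surface, if the arm or the gripper's body presses on something with over 40 N, if the wrist force passes 120 N, or if a joint passes its speed limit or range.

## Working session

There is one attempt and no reset: what is moved stays moved. The work goes in short steps, Python scripts to look and compute and a tool call to move; the robot and the scene stay as the last step left them, time stands still between calls to the robot, and variables do not carry over. Pictures are saved under pics/ and viewed, and the job is handed in when it is done.

Besides the shell and the picture viewer there is one more tool, called as name(argument=value, ...), one argument or row to a line, values as JSON. drive_tool: Moves the arm, as the interface text tells. Its arguments: {"type":"object","properties":{"dp":{"type":"array"},"delta_rot":{"type":"array"},"gripper":{"type":"array"},"force":{"type":"number"}},"required":["dp","delta_rot","gripper"]}

```bash
mkdir -p pics; ls; python3 - <<'E'
from station import arm
import cv2,pickle
s=arm.state();print(s)
for n in("top","side"):
    c=arm.camera(n);cv2.imwrite(f"pics/{n}0.png",c["image"][:,:,::-1]);pickle.dump(c,open(f"{n}0.pkl","wb"));print(n,c["fx"],c["cx"],c["cy"],c["k1"],c["T"].round(3))
E
```

```text
pics
{'time': 0.0, 'q': array([ 1.21160072e+00,  1.31149562e-01,  1.48929345e+00, -2.42180228e-05,
        1.52304446e+00, -8.53936878e-02]), 'qvel': array([-1.33133856e-03, -1.19715926e-03, -8.23800249e-05, -1.88785927e-04,
       -9.18521925e-04, -1.37561131e-03]), 'effort': array([ 8.99610186e-04, -5.69396067e+01, -5.00560462e+01,  2.02568253e-04,
        1.44603572e-02,  3.77142158e-05]), 'ee_pos': array([0.16203208, 0.57715674, 0.25224357]), 'tcp_rot': array([-1.56194604,  0.21528626, -0.21466538]), 'contact_force': array([ 0.70150821, -0.12763177,  0.08611028]), 'wrist_torque': array([0.01934749, 0.00672566, 0.00898778]), 'width': 0.08539594586919183}
top 617.3540987887103 316.2515056392403 243.29866271429958 -0.21246619591571714 [[ 1.600e-02 -9.880e-01  1.510e-01  3.450e-01]
 [-1.000e+00 -1.600e-02  3.000e-03  4.900e-02]
 [-1.000e-03 -1.510e-01 -9.890e-01  1.305e+00]
 [ 0.000e+00  0.000e+00  0.000e+00  1.000e+00]]
side 455.3880403812802 318.32777049155084 245.79750324413914 -0.11726531120415136 [[ 0.886 -0.348  0.308  0.236]
 [-0.464 -0.642  0.61  -0.525]
 [-0.015 -0.683 -0.73   0.87 ]
 [ 0.     0.     0.     1.   ]]
```

View pics/top0.png

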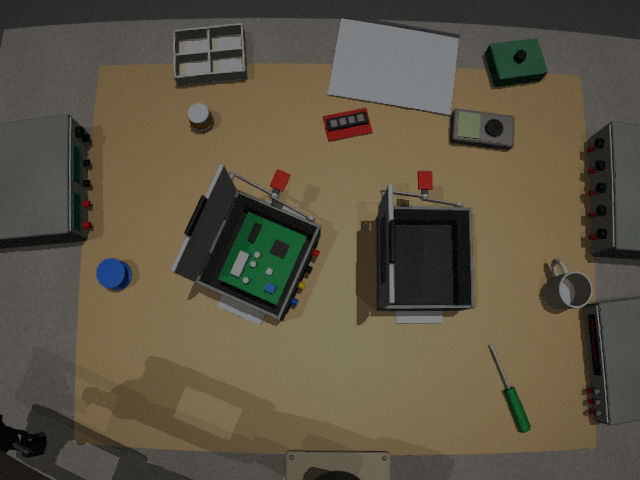

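View pics/side0.png

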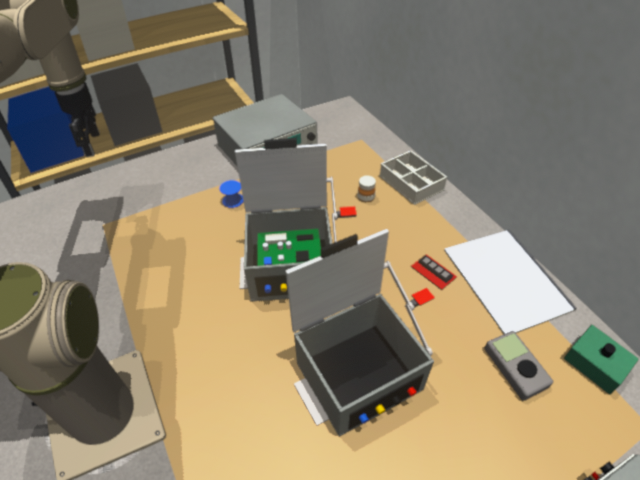

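The top view shows the test box (green board) at about (262,250) with its red pad at (280,180) and its lid edge from (222,168) to (175,272). The empty box is at (425,255). Measuring next.

```bash
cat > h.py <<'E'
import numpy as np,cv2,pickle
def pts(c,mask=None):
    K=np.array([[c["fx"],0,c["cx"]],[0,c["fy"],c["cy"]],[0,0,1]])
    if mask is None: mask=np.ones((480,640),bool)
    m=mask&(c["z_map"]>0)
    v,u=np.nonzero(m)
    n=cv2.undistortPoints(np.stack([u,v],1).astype(float)[:,None],K,np.array([c["k1"],0,0,0.]))[:,0]
    z=c["z_map"][v,u]
    p=np.c_[n*z[:,None],z]
    return p@c["T"][:3,:3].T+c["T"][:3,3],u,v
def red(c):
    h=cv2.cvtColor(c["image"],cv2.COLOR_RGB2HSV)
    return ((h[...,0]<8)|(h[...,0]>172))&(h[...,1]>170)&(h[...,2]>90)
E
python3 - <<'E'
from h import *
for n in("top","side"):
    c=pickle.load(open(f"{n}0.pkl","rb"))
    k,l,st,ce=cv2.connectedComponentsWithStats(red(c).astype(np.uint8))
    for i in range(1,k):
        if st[i,4]>40:
            p,u,v=pts(c,l==i);med=np.median(p,0);q=p[abs(p[:,2]-med[2])<.01]
            r=cv2.minAreaRect((q[:,:2]*1000).astype(np.float32))
            print(n,ce[i].round(),st[i,4],med.round(4),q.mean(0).round(4),r)
    P,u,v=pts(c)
    # lid tops
    x0,x1=((150,330) if n=="top" else (230,340))
    for lo,hi in((.29,.31),(.31,.33),(.116,.125)):
        m=(P[:,2]>lo)&(P[:,2]<hi)&(u>x0)&(u<x1)&(v>140)&(v<330) if n=="top" else (P[:,2]>lo)&(P[:,2]<hi)&(u>x0)&(u<x1)&(v>125)&(v<300)
        q=P[m]
        if len(q)>10:
            r=cv2.minAreaRect((q[:,:2]*1000).astype(np.float32)); print(n,lo,len(q),r,cv2.boxPoints(r).round().tolist())
    x0,x1=((350,480) if n=="top" else (280,440))
    for lo,hi in((.29,.31),(.31,.33)):
        m=(P[:,2]>lo)&(P[:,2]<hi)&(u>x0)&(u<x1)&(v>140)
        q=P[m]
        if len(q)>10:
            r=cv2.minAreaRect((q[:,:2]*1000).astype(np.float32)); print("spare",n,lo,len(q),r)
E
```

```text
top [347. 127.] 564 [ 0.7978 -0.0102  0.0044] [ 0.8047 -0.0101  0.0045] ((812.3741455078125, -9.861122131347656), (62.10322189331055, 99.09971618652344), 13.283590316772461)
top [280. 180.] 267 [0.6372 0.1236 0.1759] [0.6372 0.1238 0.1759] ((637.735595703125, 124.19125366210938), (28.202213287353516, 35.81074523925781), 68.00365447998047)
top [425. 179.] 245 [ 0.6433 -0.1512  0.1752] [ 0.6426 -0.1506  0.1754] ((642.9150390625, -150.53594970703125), (34.60918426513672, 26.300609588623047), 1.0125726461410522)
top 0.29 567 ((540.2881469726562, 252.7474365234375), (10.137154579162598, 198.4734649658203), 67.09441375732422) [[447.0, 287.0], [630.0, 209.0], [634.0, 219.0], [451.0, 296.0]]
top 0.31 265 ((539.787109375, 252.6908416748047), (9.661710739135742, 70.62146759033203), 66.9728775024414) [[505.0, 262.0], [570.0, 234.0], [574.0, 243.0], [509.0, 271.0]]
top 0.116 1106 ((507.99676513671875, 165.08544921875), (182.44378662109375, 208.95516967773438), 67.32542419433594) [[376.0, 121.0], [569.0, 41.0], [640.0, 209.0], [447.0, 290.0]]
spare top 0.29 455 ((502.5890808105469, -69.9491729736
[... 956 characters left out ...]
031, 198.5425262451172), 67.44198608398438) [[312.0, -40.0], [495.0, -116.0], [634.0, 218.0], [451.0, 294.0]]
side 0.31 345 ((520.6263427734375, 90.74962615966797), (347.4698181152344, 67.39488983154297), 83.3520278930664) [[467.0, -78.0], [534.0, -86.0], [574.0, 259.0], [507.0, 267.0]]
side 0.116 716 ((569.43115234375, 321.6698913574219), (528.0170288085938, 200.60609436035156), 67.48810577392578) [[376.0, 116.0], [561.0, 39.0], [763.0, 527.0], [578.0, 604.0]]
spare side 0.29 1102 ((556.66943359375, 53.70166015625), (362.1288146972656, 183.78948974609375), 66.96794891357422)
spare side 0.31 334 ((536.8175659179688, 78.39022827148438), (334.5518493652344, 67.1628189086914), 77.1434097290039)
```

```bash
cat >> h.py <<'E'
from scipy.spatial.transform import Rotation as Ro
A=np.deg2rad(67.2)
bx=np.array([np.cos(A),np.sin(A),0]);by=np.array([-np.sin(A),np.cos(A),0])
C=np.array([.5038,.1660,0])
B=np.c_[bx,by,[0,0,1]]
def tobox(p): return (B.T@(p-C))*1000
def show(goal=None):
    from station import arm
    s=arm.state();R=Ro.from_rotvec(s["tcp_rot"])
    print("t",s["time"],"world",s["ee_pos"].round(4),"box",tobox(s["ee_pos"]).round(1),"F",s["contact_force"].round(1),"w",round(s["width"],4),"q",s["q"].round(2))
    print("tool axes in box frame (cols)",(B.T@R.as_matrix()).round(3).tolist())
    # rotation to: tool y down, tool x = box x -> z = x cross y
    for sg in(1,-1):
        X=sg*bx;Y=np.array([0,0,-1.]);G=Ro.from_matrix(np.c_[X,Y,np.cross(X,Y)])
        print("rot to align tool x with",sg,"box x (deg, tool axes)",np.rad2deg((R.inv()*G).as_rotvec()).round(1))
    if goal is not None:
        d=C+B@(np.array(goal)/1000)-s["ee_pos"];print("need dp tool mm",(R.inv().apply(d)*1000).round(1))
E
python3 -c "
from h import *
show([13,-140,420])"
```

```text
t 0.1 world [0.162  0.5772 0.2523] box [246.6 474.4 252.3] F [-0.   0.8 -0.3] w 0.0854 q [ 1.21  0.13  1.49  0.    1.52 -0.09]
tool axes in box frame (cols) [[0.124, -0.002, 0.992], [-0.992, -0.0, 0.124], [-0.0, -1.0, -0.002]]
rot to align tool x with 1 box x (deg, tool axes) [  0.1 -82.9  -0.1]
rot to align tool x with -1 box x (deg, tool axes) [ 0.1 97.1  0.1]
need dp tool mm [ 580.7 -167.2 -308.2]
```

drive_tool(
  dp=[
    [0,-45,0],
    [0,-45,0],
    [0,-45,0],
    [0,-40,0],
    [30,0,-15],
    [40,0,-20],
    [40,0,-20],
    [40,0,-20],
  ],
  delta_rot=[
    [0,2,0],
    [0,2,0],
    [0,2,0],
    [0,1,0],
    [0,0,0],
    [0,0,0],
    [0,0,0],
    [0,0,0],
  ],
  gripper=[-1,-1,-1,-1,-1,-1,-1,-1],
)

```text
time: 0.9
ee_pos: [0.2699, 0.4483, 0.428]
tcp_rot: [-1.562, 0.31, -0.306]
contact_force: [1.0, -0.1, 0.7]
width: 0.0001
```

```bash
python3 -c "
from h import *
show([13,-140,420])"
```

```text
t 0.9 world [0.2699 0.4483 0.428 ] box [169.5 325.  428. ] F [ 1.  -0.1  0.7] w 0.0001 q [ 0.93 -0.07  1.38 -0.    1.85 -0.25]
tool axes in box frame (cols) [[0.006, -0.014, 1.0], [-1.0, 0.0, 0.006], [-0.0, -1.0, -0.014]]
rot to align tool x with 1 box x (deg, tool axes) [  0.6 -89.7  -0.6]
rot to align tool x with -1 box x (deg, tool axes) [ 0.6 90.3  0.6]
need dp tool mm [ 464.1   10.2 -159.1]
```

drive_tool(
  dp=[
    [40,0,-14],
    [40,0,-14],
    [40,0,-14],
    [40,0,-14],
    [40,0,-14],
    [40,0,-14],
    [40,0,-14],
    [40,0,-14],
  ],
  delta_rot=[
    [0,0,0],
    [0,0,0],
    [0,0,0],
    [0,0,0],
    [0,0,0],
    [0,0,0],
    [0,0,0],
    [0,0,0],
  ],
  gripper=[-1,-1,-1,-1,-1,-1,-1,-1],
)

```text
time: 1.7
ee_pos: [0.5301, 0.2106, 0.427]
tcp_rot: [-1.564, 0.312, -0.303]
contact_force: [-0.1, 1.2, -0.1]
width: 0.0002
```

drive_tool(
  dp=[
    [40,0,-12],
    [40,0,-12],
    [40,0,-10],
    [20,0,-8],
    [0,0,0],
  ],
  delta_rot=[
    [0,0,0],
    [0,0,0],
    [0,0,0],
    [0,0,0],
    [0,0,0],
  ],
  gripper=[-1,-1,-1,-1,-1],
)

```text
time: 2.2
ee_pos: [0.6499, 0.1085, 0.4219]
tcp_rot: [-1.566, 0.322, -0.303]
contact_force: [-0.0, 0.4, -0.2]
width: -0.0002
```

```bash
python3 -c "
from h import *
show([13,-142,215])"
```

```text
t 2.2 world [0.6499 0.1085 0.4219] box [   3.6 -157.   421.9] F [-0.   0.4 -0.2] w -0.0002 q [ 0.09  0.31  0.97 -0.01  1.87 -1.08]
tool axes in box frame (cols) [[0.001, -0.02, 1.0], [-1.0, 0.008, 0.001], [-0.008, -1.0, -0.02]]
rot to align tool x with 1 box x (deg, tool axes) [  0.5 -90.   -1.3]
rot to align tool x with -1 box x (deg, tool axes) [ 1.3 90.   0.5]
need dp tool mm [-13.3 206.8  13.6]
```

drive_tool(
  dp=[
    [-13,10,13],
    [0,40,0],
    [0,40,0],
    [0,40,0],
    [0,40,0],
    [0,25,0],
    [0,0,0],
  ],
  delta_rot=[
    [0,0,0],
    [0,0,0],
    [0,0,0],
    [0,0,0],
    [0,0,0],
    [0,0,0],
    [0,0,0],
  ],
  gripper=[-1,-1,-1,-1,-1,-1,-1],
)

```text
time: 2.9
ee_pos: [0.6357, 0.1273, 0.2193]
tcp_rot: [-1.565, 0.322, -0.3]
contact_force: [0.3, 0.6, -1.1]
width: 0.0002
```

```bash
python3 -c "
from h import *
show([13,-141,200])
from station import arm
c=arm.camera('side');cv2.imwrite('pics/side1.png',c['image'][:,:,::-1])
c=arm.camera('top');cv2.imwrite('pics/top1.png',c['image'][:,:,::-1])
"
```

```text
t 2.9 world [0.6357 0.1273 0.2193] box [  15.4 -136.6  219.3] F [ 0.3  0.6 -1.1] w 0.0002 q [ 0.12  0.29  1.36 -0.01  1.5  -1.05]
tool axes in box frame (cols) [[0.002, -0.019, 1.0], [-1.0, 0.01, 0.003], [-0.01, -1.0, -0.019]]
rot to align tool x with 1 box x (deg, tool axes) [  0.4 -89.9  -1.3]
rot to align tool x with -1 box x (deg, tool axes) [ 1.3 90.1  0.4]
need dp tool mm [ 4.6 19.3 -2.1]
```

View pics/side1.png

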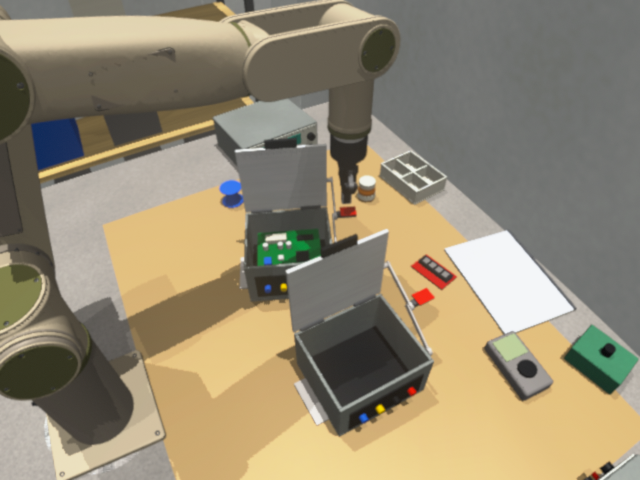

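The side view shows the finger directly above the red pad at (347,205), and the arm is clear of both lids. Approach and press.

drive_tool(
  dp=[
    [5,8,-2],
    [0,8,0],
    [0,5,0],
    [0,5,0],
    [0,5,0],
  ],
  delta_rot=[
    [0,0,0],
    [0,0,0],
    [0,0,0],
    [0,0,0],
    [0,0,0],
  ],
  gripper=[-1,-1,-1,-1,-1],
)

```text
time: 3.5
ee_pos: [0.6464, 0.1239, 0.2006]
tcp_rot: [-1.558, 0.306, -0.315]
contact_force: [0.5, -0.4, 0.1]
width: 0.0003
```

drive_tool(
  dp=[
    [0,5,0],
    [0,5,0],
    [0,5,0],
  ],
  delta_rot=[
    [0,0,0],
    [0,0,0],
    [0,0,0],
  ],
  gripper=[-1,-1,-1],
)

```text
time: 3.8
ee_pos: [0.6476, 0.1249, 0.186]
tcp_rot: [-1.556, 0.303, -0.317]
contact_force: [2.4, 6.8, 6.9]
width: 0.0
```

drive_tool(
  dp=[
    [-1,5,1],
    [-1,5,1],
    [0,5,1],
  ],
  delta_rot=[
    [0,0,0],
    [0,0,0],
    [0,0,0],
  ],
  gripper=[-1,-1,-1],
)

```text
time: 4.1
ee_pos: [0.6502, 0.131, 0.1742]
tcp_rot: [-1.55, 0.295, -0.323]
contact_force: [-3.0, 3.8, 6.1]
width: -0.0001
```

```bash
python3 -c "
from h import *
show([20,-141,140])
from station import arm
c=arm.camera('side');cv2.imwrite('pics/side2.png',cv2.resize(c['image'][120:320,220:460,::-1],None,fx=3,fy=3))
"
```

```text
t 4.1 world [0.6502 0.131  0.1742] box [  24.5 -148.5  174.2] F [-3.   3.8  6.1] w -0.0001 q [ 0.12  0.33  1.4  -0.01  1.39 -1.05]
tool axes in box frame (cols) [[0.004, 0.002, 1.0], [-1.0, -0.017, 0.004], [0.017, -1.0, 0.002]]
rot to align tool x with 1 box x (deg, tool axes) [  0.7 -89.8   0.9]
rot to align tool x with -1 box x (deg, tool axes) [-0.9 90.2  0.7]
need dp tool mm [-8.1 34.1 -4.5]
```

View pics/side2.png

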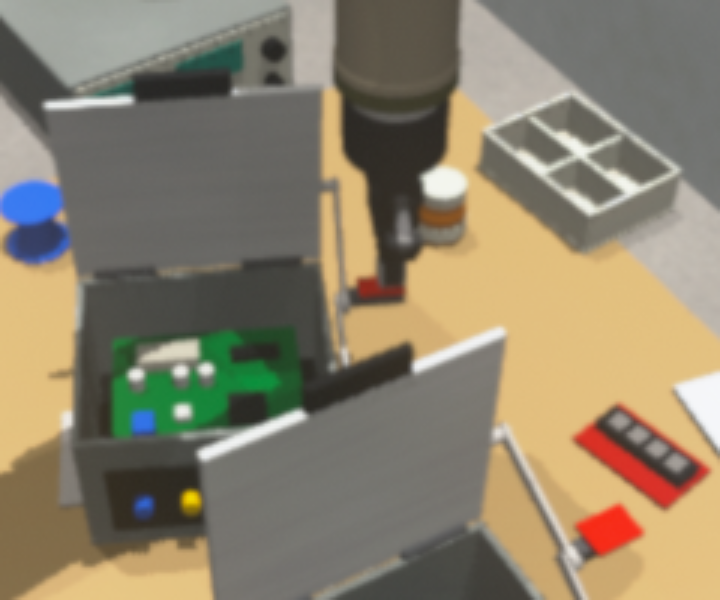

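The side view shows the finger on the pad (crop 385,290), which is lowered by about 20 mm; the knuckle has bent and the lid is still upright. I'll press further.

drive_tool(
  dp=[
    [-2,5,0],
    [-2,5,0],
    [-2,5,0],
    [-1,5,0],
  ],
  delta_rot=[
    [0,0,0],
    [0,0,0],
    [0,0,0],
    [0,0,0],
  ],
  gripper=[-1,-1,-1,-1],
)

```text
time: 4.55
ee_pos: [0.6514, 0.136, 0.1607]
tcp_rot: [-1.542, 0.279, -0.337]
contact_force: [-1.4, 4.0, 6.2]
width: -0.0
```

```bash
python3 -c "
from h import *
show([20,-141,140])
from station import arm
c=arm.camera('side');cv2.imwrite('pics/side3.png',cv2.resize(c['image'][120:320,220:460,::-1],None,fx=3,fy=3))
"
```

```text
t 4.55 world [0.6514 0.136  0.1607] box [  29.5 -147.7  160.7] F [-1.4  4.   6.2] w -0.0 q [ 0.13  0.33  1.43 -0.01  1.35 -1.05]
tool axes in box frame (cols) [[0.005, 0.014, 1.0], [-0.999, -0.034, 0.005], [0.034, -0.999, 0.014]]
rot to align tool x with 1 box x (deg, tool axes) [  0.9 -89.7   2.2]
rot to align tool x with -1 box x (deg, tool axes) [-2.2 90.3  0.9]
need dp tool mm [-7.5 20.3 -9.8]
```

View pics/side3.png

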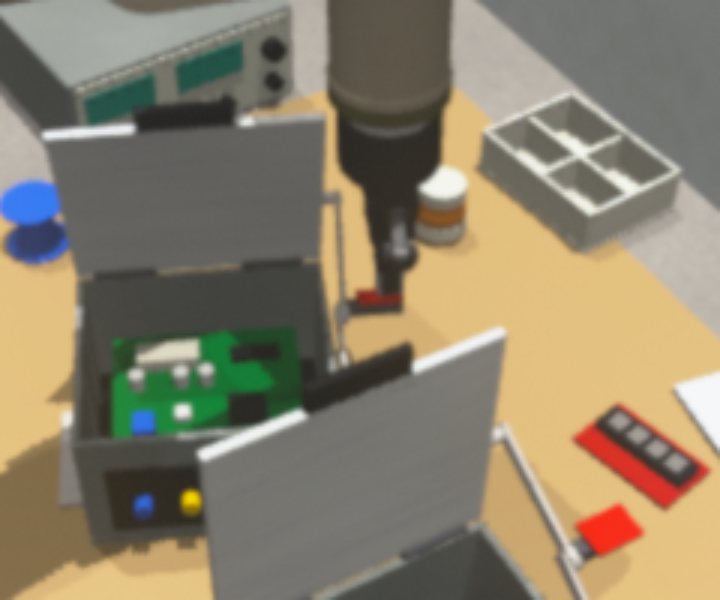

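The pad is now about 36 mm down, and the lid has begun to tilt towards closing by itself (its upper edge moved down to crop y≈125), so the stay is broken. I'll back out sideways and up.

drive_tool(
  dp=[
    [3,-8,0],
    [15,-8,0],
    [25,-5,0],
    [20,-20,0],
    [0,-45,0],
    [0,-45,0],
    [0,-45,0],
    [0,-45,0],
  ],
  delta_rot=[
    [-1,0,1],
    [-1,0,0],
    [0,0,0],
    [0,0,0],
    [0,0,0],
    [0,0,0],
    [0,0,0],
    [0,0,0],
  ],
  gripper=[-1,-1,-1,-1,-1,-1,-1,-1],
)

```text
time: 5.4
ee_pos: [0.7057, 0.1146, 0.3705]
tcp_rot: [-1.586, 0.323, -0.298]
contact_force: [0.8, -0.4, 0.3]
width: 0.0001
```

drive_tool(
  dp=[
    [0,-45,0],
    [0,-20,40],
    [0,0,45],
    [0,0,45],
    [0,0,0],
  ],
  delta_rot=[
    [0,0,0],
    [0,0,0],
    [0,0,0],
    [0,0,0],
    [0,0,0],
  ],
  gripper=[-1,-1,-1,-1,-1],
)

```text
time: 5.9
ee_pos: [0.7541, 0.2191, 0.4394]
tcp_rot: [-1.585, 0.32, -0.308]
contact_force: [1.0, 0.1, -1.8]
width: -0.0001
```

```bash
python3 - <<'E'
from h import *
show([150,0,420])
from station import arm
for n in("side","top"):
    c=arm.camera(n);pickle.dump(c,open(f"{n}4.pkl","wb"));cv2.imwrite(f'pics/{n}4.png',c['image'][:,:,::-1])
    P,u,v=pts(c);q=(P-C)@B*1000
    m=(abs(q[:,1])<95)&(abs(q[:,0]-60)<80)&(q[:,2]>140)&(q[:,2]<330)
    a=q[m]
    for z in range(150,330,20):
        b=a[abs(a[:,2]-z)<6]
        if len(b)>5: print(n,z,len(b),np.percentile(b[:,0],[5,50,95]).round(1))
    m=red(c)
    P,u,v=pts(c,m);q=(P-C)@B*1000
    k=(abs(q[:,1]+140)<30)&(abs(q[:,0]-20)<50)&(q[:,2]>60);print("pad",k.sum(),np.median(q[k],0))
E
```

```text
t 5.9 world [0.7541 0.2191 0.4394] box [ 145.9 -210.1  439.4] F [ 1.   0.1 -1.8] w -0.0001 q [ 0.23  0.88  0.16 -0.04  2.13 -0.96]
tool axes in box frame (cols) [[-0.0, -0.038, 0.999], [-1.0, 0.0, -0.0], [-0.0, -0.999, -0.038]]
rot to align tool x with 1 box x (deg, tool axes) [  1.7 -90.   -1.7]
rot to align tool x with -1 box x (deg, tool axes) [ 1.7 90.   1.7]
need dp tool mm [-210.1   19.3    4.8]
side 150 239 [79.3 81.8 84.4]
side 170 241 [73.9 76.2 79. ]
side 190 246 [68.2 70.8 73.3]
side 210 259 [62.2 65.3 67.8]
side 230 274 [56.4 59.5 62.2]
side 250 285 [50.5 52.8 55.4]
side 270 309 [44.9 47.5 49.8]
side 290 421 [40.4 42.8 47.4]
side 310 183 [35.4 38.  42.8]
pad 81 [  23.84837014 -139.27906436  136.91940189]
pad 199 [  31.93323739 -140.76919087  134.82896077]
```

View pics/side4.png

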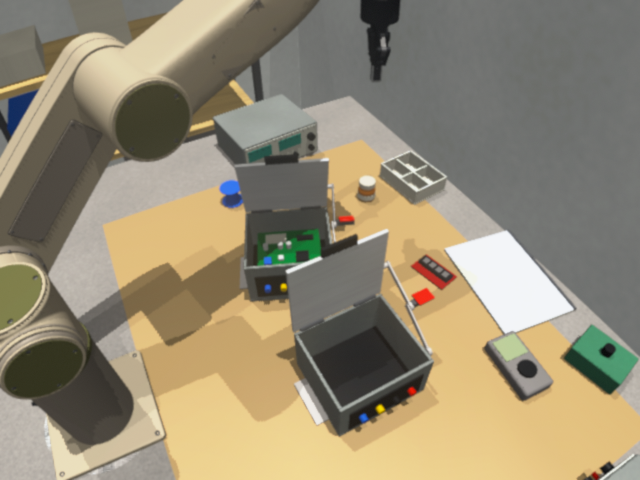

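View pics/top4.png

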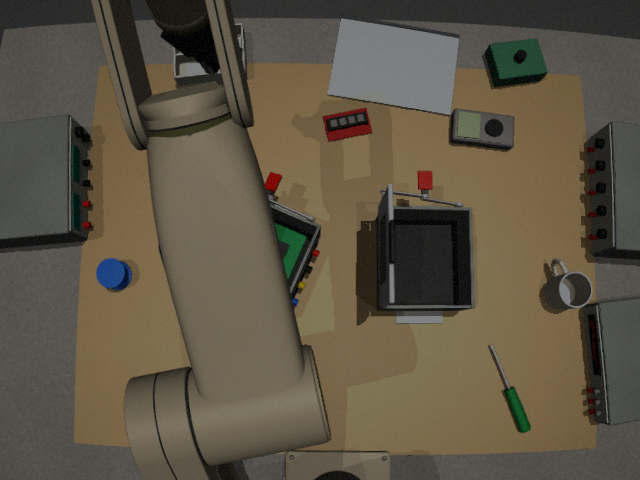

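The side view shows the lid tilted about 0.28 rad toward closing and holding there, with the pad at about 136 mm height (39 mm down), so the stay is clearly broken. The arm is nearly stretched, so I'll bring it in behind the lid.

drive_tool(
  dp=[
    [-40,0,0],
    [-40,0,0],
    [-40,0,0],
    [-40,0,0],
    [-40,0,0],
    [-10,0,-20],
    [0,0,0],
  ],
  delta_rot=[
    [0,0,0],
    [2,0,0],
    [0,0,0],
    [0,0,0],
    [0,0,0],
    [0,0,0],
    [0,0,0],
  ],
  gripper=[-1,-1,-1,-1,-1,-1,-1],
)

```text
time: 6.7
ee_pos: [0.5612, 0.2619, 0.4415]
tcp_rot: [-1.557, 0.322, -0.326]
contact_force: [0.0, -0.3, 0.9]
width: -0.0002
```

```bash
python3 - <<'E'
from h import *
show([110,0,305])
E
```

```text
t 6.7 world [0.5612 0.2619 0.4415] box [110.7 -15.7 441.5] F [ 0.  -0.3  0.9] w -0.0002 q [ 0.36  0.2   1.08 -0.01  1.87 -0.8 ]
tool axes in box frame (cols) [[-0.015, -0.009, 1.0], [-1.0, -0.004, -0.015], [0.004, -1.0, -0.009]]
rot to align tool x with 1 box x (deg, tool axes) [  0.6 -90.8  -0.2]
rot to align tool x with -1 box x (deg, tool axes) [ 0.2 89.2  0.6]
need dp tool mm [-16.3 136.5   0.4]
```

drive_tool(
  dp=[
    [-14,30,0],
    [0,35,0],
    [0,35,0],
    [0,25,0],
    [0,8,0],
    [0,0,-8],
    [0,0,-5],
    [0,0,0],
  ],
  delta_rot=[
    [0,0,0],
    [0,0,0],
    [0,0,0],
    [0,0,0],
    [0,0,0],
    [0,0,0],
    [0,0,0],
    [0,0,0],
  ],
  gripper=[-1,-1,-1,-1,-1,-1,-1,-1],
)

```text
time: 7.5
ee_pos: [0.5413, 0.2444, 0.3145]
tcp_rot: [-1.547, 0.316, -0.348]
contact_force: [1.3, -0.5, 0.7]
width: 0.0001
```

```bash
python3 - <<'E'
from h import *
show([66,0,302])
from station import arm
for n in("side",):
    c=arm.camera(n);cv2.imwrite(f'pics/{n}5.png',cv2.resize(c['image'][60:310,200:450,::-1],None,fx=2.4,fy=2.4))
E
```

```text
t 7.5 world [0.5413 0.2444 0.3145] box [ 86.8  -4.2 314.5] F [ 1.3 -0.5  0.7] w 0.0001 q [ 0.34  0.08  1.43 -0.01  1.61 -0.8 ]
tool axes in box frame (cols) [[-0.025, 0.002, 1.0], [-0.999, -0.02, -0.025], [0.02, -1.0, 0.003]]
rot to align tool x with 1 box x (deg, tool axes) [  0.8 -91.4   1. ]
rot to align tool x with -1 box x (deg, tool axes) [-1.  88.6  0.8]
need dp tool mm [ -3.9  12.3 -21. ]
```

View pics/side5.png

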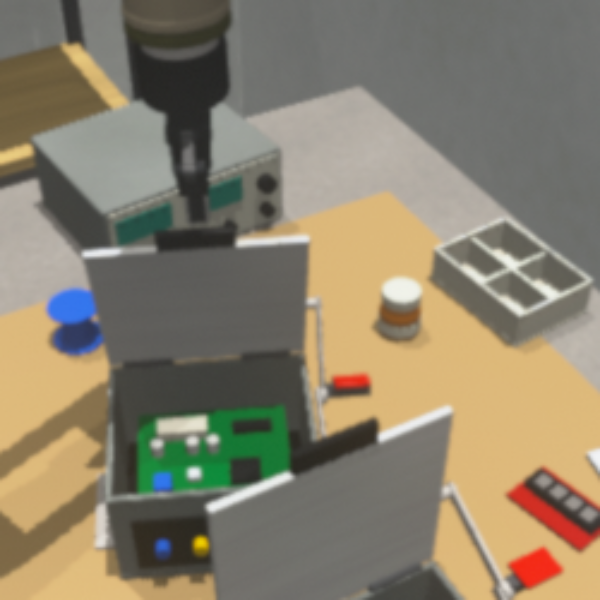

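The side view shows the closed finger just behind the black tab (crop 197,215), clear of the lid. I'll go down, then push along the lid's arc.

```bash
cat > plan.py <<'E'
from h import *
from scipy.optimize import brentq
import sys
def plan(w=12,step=.06,s=160,th=None):
    from station import arm
    st=arm.state();show();p=tobox(st["ee_pos"])
    cx,cz=p[0]-w,p[2]-22   # contact corner
    X,Z=cx-90,cz-120
    ss=np.sqrt(max(X*X+Z*Z-64,1)); t=np.arctan2(8,ss)  # outer face through corner
    t0=np.arctan2(-X,Z)+np.arctan2(8,ss)
    print("corner s",ss.round(1),"implied theta",t0.round(3))
    f=lambda th:np.array([90+8*np.cos(th)-ss*np.sin(th)+w,120+8*np.sin(th)+ss*np.cos(th)+22])
    for i in range(8): d=f(min(t0+step*(i+1),1.5708))-f(min(t0+step*i,1.5708));print("dp y %.1f z %.1f"%(-d[1],d[0]),end=" | ")
    print()
if __name__=="__main__": plan()
E
python3 plan.py
```

```text
t 7.55 world [0.5416 0.2448 0.3149] box [ 87.3  -4.4 314.9] F [ 0.5 -0.3 -0.3] w -0.0002 q [ 0.34  0.08  1.43 -0.01  1.61 -0.8 ]
tool axes in box frame (cols) [[-0.025, 0.003, 1.0], [-0.999, -0.02, -0.025], [0.02, -1.0, 0.003]]
rot to align tool x with 1 box x (deg, tool axes) [  0.8 -91.4   1.1]
rot to align tool x with -1 box x (deg, tool axes) [-1.1 88.6  0.8]
corner s 173.3 implied theta 0.131
dp y 1.2 z -10.3 | dp y 1.8 z -10.3 | dp y 2.4 z -10.1 | dp y 3.0 z -10.0 | dp y 3.6 z -9.8 | dp y 4.2 z -9.5 | dp y 4.8 z -9.3 | dp y 5.3 z -9.0 |
```

drive_tool(
  dp=[
    [-4,10,0],
    [0,6,-6],
    [0,0,-8],
    [0,0,-5],
    [0,1,-5],
  ],
  delta_rot=[
    [0,0,0],
    [0,0,0],
    [0,0,0],
    [0,0,0],
    [0,0,0],
  ],
  gripper=[-1,-1,-1,-1,-1],
)

```text
time: 8.05
ee_pos: [0.5286, 0.224, 0.2988]
tcp_rot: [-1.544, 0.312, -0.35]
contact_force: [0.4, 2.0, -1.5]
width: 0.0001
```

```bash
python3 plan.py
```

```text
t 8.05 world [0.5286 0.224  0.2988] box [ 63.1  -0.4 298.8] F [ 0.4  2.  -1.5] w 0.0001 q [ 0.32  0.03  1.52 -0.01  1.58 -0.83]
tool axes in box frame (cols) [[-0.024, 0.006, 1.0], [-0.999, -0.023, -0.024], [0.023, -1.0, 0.007]]
rot to align tool x with 1 box x (deg, tool axes) [  0.8 -91.4   1.3]
rot to align tool x with -1 box x (deg, tool axes) [-1.3 88.6  0.8]
corner s 161.4 implied theta 0.293
dp y 2.6 z -9.3 | dp y 3.2 z -9.2 | dp y 3.7 z -9.0 | dp y 4.2 z -8.7 | dp y 4.8 z -8.4 | dp y 5.3 z -8.1 | dp y 5.7 z -7.8 | dp y 6.2 z -7.5 |
```

In contact, with 2 N along the push direction. I'll follow the arc.

drive_tool(
  dp=[
    [0,2,-7],
    [0,3,-9],
    [0,4,-9],
    [0,4,-9],
    [0,5,-8],
    [0,5,-8],
    [0,6,-8],
    [0,6,-7],
  ],
  delta_rot=[
    [0,0,0],
    [0,0,0],
    [0,0,0],
    [0,0,0],
    [0,0,0],
    [0,0,0],
    [0,0,0],
    [0,0,0],
  ],
  gripper=[-1,-1,-1,-1,-1,-1,-1,-1],
)

```text
time: 8.85
ee_pos: [0.5015, 0.1594, 0.2624]
tcp_rot: [-1.541, 0.309, -0.353]
contact_force: [-0.3, -0.0, 2.0]
width: 0.0002
```

```bash
python3 plan.py; python3 - <<'E'
from h import *
from station import arm
for n in("side",):
    c=arm.camera(n);cv2.imwrite(f'pics/{n}6.png',cv2.resize(c['image'][60:310,200:450,::-1],None,fx=2.4,fy=2.4))
E
```

```text
t 8.85 world [0.5015 0.1594 0.2624] box [ -7.   -0.4 262.4] F [-0.3 -0.   2. ] w 0.0002 q [ 0.22 -0.1   1.7  -0.01  1.51 -0.93]
tool axes in box frame (cols) [[-0.025, 0.009, 1.0], [-0.999, -0.027, -0.024], [0.026, -1.0, 0.009]]
rot to align tool x with 1 box x (deg, tool axes) [  0.8 -91.4   1.6]
rot to align tool x with -1 box x (deg, tool axes) [-1.6 88.6  0.8]
corner s 162.2 implied theta 0.785
dp y 6.8 z -7.0 | dp y 7.2 z -6.6 | dp y 7.5 z -6.2 | dp y 7.9 z -5.7 | dp y 8.2 z -5.2 | dp y 8.5 z -4.7 | dp y 8.8 z -4.2 | dp y 9.0 z -3.7 |
```

View pics/side6.png

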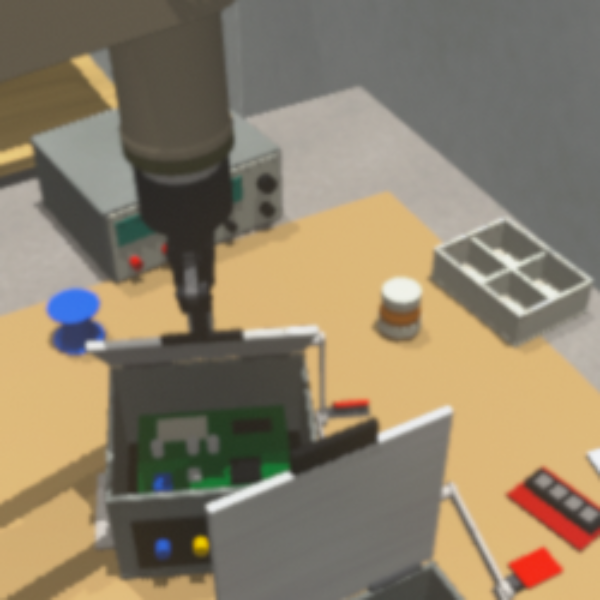

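The lid is following the finger (its edge at crop y≈340, about 0.8 rad) and the forces are small. I'll continue, slowing as it goes.

drive_tool(
  dp=[
    [0,6,-7],
    [0,7,-7],
    [0,7,-6],
    [0,8,-6],
    [0,8,-5],
    [0,8,-5],
    [0,8,-4],
    [0,8,-3],
  ],
  delta_rot=[
    [0,0,0],
    [0,0,0],
    [0,0,0],
    [0,0,0],
    [0,0,0],
    [0,0,0],
    [0,0,0],
    [0,0,0],
  ],
  gripper=[-1,-1,-1,-1,-1,-1,-1,-1],
)

```text
time: 9.7
ee_pos: [0.4828, 0.1159, 0.195]
tcp_rot: [-1.543, 0.312, -0.351]
contact_force: [0.1, 1.2, 0.7]
width: -0.0003
```

```bash
python3 plan.py
```

```text
t 9.7 world [0.4828 0.1159 0.195 ] box [-5.43e+01 -1.00e-01  1.95e+02] F [0.1 1.2 0.7] w -0.0003 q [ 0.14 -0.14  1.87 -0.01  1.39 -1.01]
tool axes in box frame (cols) [[-0.025, 0.007, 1.0], [-0.999, -0.024, -0.025], [0.024, -1.0, 0.007]]
rot to align tool x with 1 box x (deg, tool axes) [  0.8 -91.4   1.4]
rot to align tool x with -1 box x (deg, tool axes) [-1.4 88.6  0.8]
corner s 164.9 implied theta 1.293
dp y 9.5 z -2.9 | dp y 9.6 z -2.3 | dp y 9.7 z -1.7 | dp y 9.8 z -1.2 | dp y 6.3 z -0.4 | dp y -0.0 z 0.0 | dp y -0.0 z 0.0 | dp y -0.0 z 0.0 |
```

drive_tool(
  dp=[
    [0,6,-1],
    [0,6,-1],
    [0,6,-1],
    [0,6,0],
    [0,5,0],
    [0,4,0],
    [0,4,0],
    [0,4,0],
  ],
  delta_rot=[
    [0,0,0],
    [0,0,0],
    [0,0,0],
    [0,0,0],
    [0,0,0],
    [0,0,0],
    [0,0,0],
    [0,0,0],
  ],
  gripper=[-1,-1,-1,-1,-1,-1,-1,-1],
)

```text
time: 10.5
ee_pos: [0.4821, 0.1125, 0.1497]
tcp_rot: [-1.544, 0.313, -0.35]
contact_force: [-8.6, -1.9, 35.9]
width: -0.0003
```

```bash
python3 plan.py
```

```text
t 10.5 world [0.4821 0.1125 0.1497] box [-57.7  -0.7 149.7] F [-8.6 -1.9 35.9] w -0.0003 q [ 0.13 -0.1   1.92 -0.01  1.31 -1.02]
tool axes in box frame (cols) [[-0.025, 0.006, 1.0], [-0.999, -0.023, -0.025], [0.023, -1.0, 0.006]]
rot to align tool x with 1 box x (deg, tool axes) [  0.8 -91.4   1.3]
rot to align tool x with -1 box x (deg, tool axes) [-1.3 88.6  0.8]
corner s 159.7 implied theta 1.573
dp y -0.0 z 0.0 | dp y -0.0 z 0.0 | dp y -0.0 z 0.0 | dp y -0.0 z 0.0 | dp y -0.0 z 0.0 | dp y -0.0 z 0.0 | dp y -0.0 z 0.0 | dp y -0.0 z 0.0 |
```

The lid is on its stop at tip height 127.7 mm, with 36 N on the finger. I'll back off now.

drive_tool(
  dp=[
    [0,-6,0],
    [0,-15,0],
    [0,-40,0],
    [0,-45,0],
    [0,-45,0],
    [0,-45,0],
    [0,-40,0],
    [0,0,0],
  ],
  delta_rot=[
    [0,0,0],
    [0,0,0],
    [0,0,0],
    [0,0,0],
    [0,0,0],
    [0,0,0],
    [0,0,0],
    [0,0,0],
  ],
  gripper=[-1,-1,-1,-1,-1,-1,-1,-1],
)

```text
time: 11.3
ee_pos: [0.4743, 0.1135, 0.3994]
tcp_rot: [-1.543, 0.312, -0.35]
contact_force: [-0.2, 0.3, 1.1]
width: 0.0001
```

```bash
python3 - <<'E'
from h import *
show()
from station import arm
for n in("side","top"):
    c=arm.camera(n);cv2.imwrite(f'pics/{n}7.png',c['image'][:,:,::-1])
    P,u,v=pts(c);q=(P-C)@B*1000
    m=(abs(q[:,1])<90)&(abs(q[:,0])<80)&(q[:,2]>90)&(q[:,2]<170)
    a=q[m]
    if len(a)>50:
        co=np.linalg.lstsq(np.c_[a[:,:2],np.ones(len(a))],a[:,2],rcond=None)[0];print(n,len(a),"lid z=%.4f x+%.4f y+%.1f"%tuple(co))
    m=(P[:,2]>.29)&(P[:,2]<.31)&(P[:,1]<-.03)&(P[:,1]>-.12)&(P[:,0]>.38)&(P[:,0]<.62);r=P[m];print("spare",m.sum(),np.median(r,0) if m.any() else None)
    if n=="side":
        c0=pickle.load(open("side0.pkl","rb"));P,_,_=pts(c0);m=(P[:,2]>.29)&(P[:,2]<.31)&(P[:,1]<-.03)&(P[:,1]>-.12)&(P[:,0]>.38)&(P[:,0]<.62);print("spare before",m.sum(),np.median(P[m],0))
E
```

```text
t 11.3 world [0.4743 0.1135 0.3994] box [-59.8   6.9 399.4] F [-0.2  0.3  1.1] w 0.0001 q [ 0.13 -0.21  1.55 -0.01  1.77 -1.02]
tool axes in box frame (cols) [[-0.024, 0.007, 1.0], [-0.999, -0.024, -0.024], [0.023, -1.0, 0.007]]
rot to align tool x with 1 box x (deg, tool axes) [  0.8 -91.4   1.4]
rot to align tool x with -1 box x (deg, tool axes) [-1.4 88.6  0.7]
side 3799 lid z=0.0025 x+-0.0007 y+129.5
spare 799 [ 0.49673073 -0.07622677  0.29942086]
spare before 799 [ 0.49529604 -0.07611464  0.29940827]
top 2706 lid z=0.0061 x+-0.0069 y+129.2
spare 457 [ 0.48252342 -0.06928176  0.29965437]
```

View pics/side7.png

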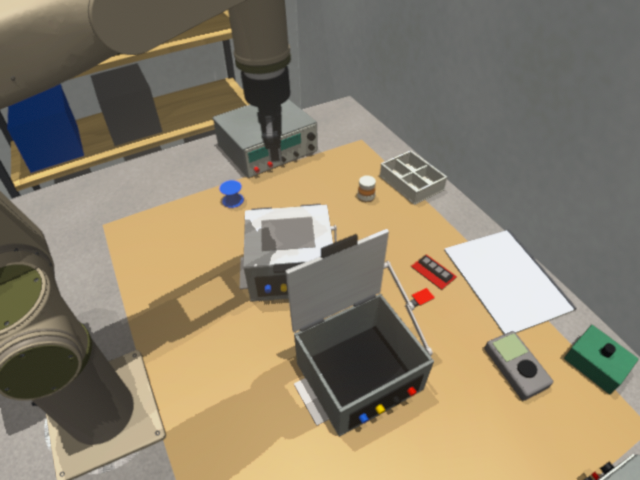

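The test box lid (around 288,235) is flat at about 129 mm with a slope under 0.01. The spare lid is unmoved and the arm is clear. Handing in.

```bash
python3 -c "
from station import arm
print(arm.job_done())"
```

```text
the job is handed in; nothing more can be done
None
```

The test box with the green circuit board is shut, and the empty box's lid is still standing open. I handed the job in at about 11.4 s of the 53 s allowed.

- **Stay:** I pressed the red pad straight down with the closed fingers, at about 6–10 N. It went down about 39 mm, past the 30 mm that counts as clearly broken. The fold angle itself was not measured. As the stay broke, the lid tilted about 0.28 rad towards shut and held there.
- **Lid:** I then pushed it over from behind with the fingertip, at roughly 0.1 m/s and 1–3 N. The last 25 mm or so was at about 0.05 m/s.
- **Final checks:**
  - The lid is flat, with a slope under 0.01 and its outer face at about 129 mm. The nominal height is 128 mm and the camera calibration is good to 2 mm.
  - The empty box's lid edge is where it was, within about 1.5 mm.
  - The arm is clear of everything.
- **Closest to a limit:** the fingertip read about 36 N vertically (37 N in all) when the lid reached its stop, close to the 40 N limit, and I backed off at once. I only saw forces at the end of each move, so a brief higher peak can't be ruled out.

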